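# Put a pile of hand screw clamps away on their silhouettes

## Robot

A 6-joint arm with a two-finger parallel gripper is mounted at the origin on the work surface. World frame = base frame: x ahead of the robot, y to its left, z up, the work surface at z = 0. Lengths are in m, angles in rad, forces in N, time in s.
With the tool pointing down it reaches from about 0.25 to 0.725 m from the base axis. Payload 4 kg.
Tool frame: the origin (TCP) lies midway between the tips of the shut fingers; the grasp point (between the pads) lies 19 mm behind it; z points along the fingers, y is the line along which they close (so a half turn about z gives the same grasp; the last joint's range is limited). The gripper opens to 85 mm and grips with 20 to 120 N. Pads are 22 mm wide; open, the fingers measure 114 mm over their backs; the gripper's body (76 mm by 85 mm) begins 54 mm behind the grasp point. The pads swing forward as they close: fully open they stand 13 mm farther back than shut.
Start: joints at [1.324, 0.241, 0.005, 1.335, 0, 1.571], TCP at [0.122, 0.485, 0.231] pointing down, gripper open.
Joint ranges: [-2.72, 2.72], [-1.05, 1.87], [-1.09, 1.28], [-1.99, 2.15], [-1.42, 1.44], [-3.14, 3.14]. Speed limits (rad/s): [2.79, 2.79, 3.14, 3.14, 3.14, 3.14].

## Interface

Orientations are given as a unit quaternion [x, y, z, w].
In Python, from workcell import get_obs, imaging, workorder gives the robot as it stands.
- The arm moves only by the tool jog_arm, called after "Emit:" by a JSON object that holds its "fn" and its "kwargs", one argument or row to a line. Schema: {"type":"object","properties":{"plan":{"type":"array","items":{"type":"array","items":{"type":"number"},"minItems":7,"maxItems":7},"minItems":1,"maxItems":10},"only":{"type":"string"},"quiet":{"type":"boolean"},"lines":{"type":"string"}},"required":["plan"],"additionalProperties":false}. plan is a list of rows, 1 to 10 of them, each of 7 numbers: a rotation vector rx, ry, rz in normalised numbers (1 is 4 rad), then dx, dy, dz in a scale on which 1.0 is 1 m, then the finger opening in m; each row is the pose to reach, as a shift and turn from the pose commanded when the call began, along the tool's axes at that moment; what a row does not reach only later rows make up. A row lasts 1/8 s, in which the tool goes at most 0.0625 m and 0.188 rad, less where a joint would pass 70% of its speed; a pose out of reach is approached as far as the arm can. The fingers move at their own pace and stop on an object; the grip force is fixed at half the most. Time passes only in rows, so rows that do not move let the fingers close. The tool returns the time, the measured TCP pose, the force, the opening and the grip force at its end. only (a regular expression) keeps the lines of the reply that match it, lines (a string "A,B") keeps lines A to B, and quiet returns only ok. No shift or turn number may pass 1 either way. Input that does not fit is refused with a message, and nothing moves.
- get_obs(): the state, without advancing time (a new reading comes with each control period).
- imaging.camera(name): name is "side" or "top" or "wrist"; returns (picture, depth): 384x512x3 uint8, red, green, blue; 384x512 float32, m along the optical axis (not along the pixel's ray), 0 where there is no reading.
- imaging.calibration(name): a dict with "mtx" (3x3 intrinsics, pixels), "R" (3x3) and "t" (3): a world point X has camera coordinates R X + t. Camera axes: x right, y down, z forward; pixel columns grow to the right and rows downward; lengths in m; the calibration is good to about 2 mm. A picture is of the moment at which its call begins: read the wrist's pose just before it. calibration takes no time and is no camera call; for the wrist camera it gives the pose at the moment of the call.
- workorder.job_done(): hands the job in; it is judged then, once.
The state is a dict: "clock": time; "joint_pos": joint angles; "joint_vel": joint speeds; "tau": joint torques, N m; "eef_pos": TCP position; "tool_rot": TCP orientation; "ft_force": force on the tool from outside, world axes, zero at the start; "ft_torque": the same for the moment, N m; "grip_width": finger opening in m; "grasp_force": force on a finger pad.
Only numpy, scipy, OpenCV 4.12 (cv2) and the standard library are available. Lean on these libraries where they do the work, as an engineer would, in place of code of your own. Each camera call takes 0.05 s, during which the arm holds its last target. There are 200 camera calls.

## Task

Put the pile of wooden hand screw clamps away, one at a time from the top down: small, then medium, then large. Lay each flat on the panel that bears its own-size silhouette, covering the silhouette the same way round (tails towards the wooden stop strip), and let go without dropping it. Leave the glue bottle, the tin and the tape measure where they stand.

Things in the scene. Friction and masses are not known exactly. Their poses are not given: they have to be found in the camera images.
- clamp_small: Small hand screw (top of pile), flat, rigid: 2 closed pale wood jaws, 105 long, 38 wide in all, 21 high. Origin: underside, on the jaw seam, midway between the spindles; grip here across the jaws. x to jaw tips (+68; tails -37), z up. Spindles 7 thick at half height: x +23.5, red handle to +y; x -23.5, handle to -y; each bare 18 past the jaws both sides, then handle 42 long, 15 thick.
- place_small: Place of the small clamp: fixed white panel 3 thick, 141 (x) by 178 (y), bearing that clamp's full-size black silhouette. Origin: panel's underside, at the silhouette's point matching the clamp's origin; x to the tips. Clamp right when the frames agree, 3 up. Brown stop strip, 15 high, 10 wide, 14 behind the silhouette's tails.
- clamp_medium: Medium hand screw (middle of pile), flat, rigid: 2 closed brown wood jaws, 130 long, 44 wide in all, 24 high. Origin: underside, on the jaw seam, midway between the spindles; grip here across the jaws. x to jaw tips (+86; tails -44), z up. Spindles 8 thick at half height: x +28.5, red handle to +y; x -28.5, handle to -y; each bare 20 past the jaws both sides, then handle 47 long, 18 thick.
- place_medium: Place of the medium clamp: fixed white panel 3 thick, 166 (x) by 198 (y), bearing that clamp's full-size black silhouette. Origin: panel's underside, at the silhouette's point matching the clamp's origin; x to the tips. Clamp right when the frames agree, 3 up. Brown stop strip, 15 high, 10 wide, 14 behind the silhouette's tails.
- clamp_large: Large hand screw (bottom of pile), flat, rigid: 2 closed pale wood jaws, 155 long, 52 wide in all, 28 high. Origin: underside, on the jaw seam, midway between the spindles; grip here across the jaws. x to jaw tips (+103; tails -52), z up. Spindles 9 thick at half height: x +34, red handle to +y; x -34, handle to -y; each bare 22 past the jaws both sides, then handle 53 long, 21 thick.
- place_large: Place of the large clamp: fixed white panel 3 thick, 191 (x) by 222 (y), bearing that clamp's full-size black silhouette. Origin: panel's underside, at the silhouette's point matching the clamp's origin; x to the tips. Clamp right when the frames agree, 3 up. Brown stop strip, 15 high, 10 wide, 14 behind the silhouette's tails.
- glue: Bystander: white glue bottle, 56 across, 170 tall, upright. Origin: centre of its underside.
- wax_tin: Bystander: flat round green tin, 88 across, 32 high. Origin: centre of its underside.
- tape_measure: Bystander: yellow tape measure, 68 x 38 x 66 high, black nose towards its -x. Origin: underside of its case.
Things that resemble listed ones, but are neither listed nor needed, are in the scene too. Leave any purple or turquoise look-alike of the clamp_large alone.

How it is judged:
On the way, in this order (a step that is already met when the one before it is completed fails the run):
1. the small clamp lies released on its silhouette (horizontal distance between clamp_small and place_small below 0.012 m and angle between the x axis of clamp_small and the x axis of place_small, either way round below 0.17 rad and z of clamp_small in the frame of place_small between -0.001 and 0.007 m and angle between clamp_small's own z axis and vertical below 0.06 rad and contact force between clamp_small and the fingers below 0.2 N and linear speed of clamp_small below 0.02 m/s and angular speed of clamp_small below 0.2 rad/s), for 0.2 s.
2. the medium clamp lies released on its silhouette (horizontal distance between clamp_medium and place_medium below 0.012 m and angle between the x axis of clamp_medium and the x axis of place_medium, either way round below 0.17 rad and z of clamp_medium in the frame of place_medium between -0.001 and 0.007 m and angle between clamp_medium's own z axis and vertical below 0.06 rad and contact force between clamp_medium and the fingers below 0.2 N and linear speed of clamp_medium below 0.02 m/s and angular speed of clamp_medium below 0.2 rad/s), for 0.2 s.
3. the large clamp lies released on its silhouette (horizontal distance between clamp_large and place_large below 0.012 m and angle between the x axis of clamp_large and the x axis of place_large, either way round below 0.17 rad and z of clamp_large in the frame of place_large between -0.001 and 0.007 m and angle between clamp_large's own z axis and vertical below 0.06 rad and contact force between clamp_large and the fingers below 0.2 N and linear speed of clamp_large below 0.02 m/s and angular speed of clamp_large below 0.2 rad/s), for 0.2 s.
At the end, for the whole second after the job is handed in: Each clamp lies flat on the panel of its own size, its origin within 12 mm of the silhouette's, its jaws within about 10 degrees of the silhouette's line and the tips to the same end (reversed, they would ride up on the stop strip), all released and at rest (all of step 1 and all of step 2 and all of step 3); the robot touches nothing.
It fails at once if a clamp is dropped or flung (moves faster than 0.6 m/s while not held) ((linear speed of clamp_small above 0.6 m/s and contact force between clamp_small and the fingers below 0.1 N) or (linear speed of clamp_medium above 0.6 m/s and contact force between clamp_medium and the fingers below 0.1 N) or (linear speed of clamp_large above 0.6 m/s and contact force between clamp_large and the fingers below 0.1 N)).
It fails at once if a bystander is pushed or knocked over (distance of any of glue, wax_tin, tape_measure from where it was at the start of the episode above 0.02 m or angle between any of glue, wax_tin, tape_measure's own z axis and vertical above 0.3 rad).
It also fails if it takes over 93 s, if anything falls off the work surface, if the arm or the gripper's body presses on something with over 40 N, if the wrist force passes 120 N, or if a joint passes its speed limit or range.

## Working session

There is one attempt and no reset: what is moved stays moved. The work goes in short steps, Python scripts to look and compute and a tool call to move; the robot and the scene stay as the last step left them, time stands still between calls to the robot, and variables do not carry over. Pictures are saved under pics/ and viewed, at most 14 in all, crops included, and the job is handed in when it is done.

```bash
mkdir -p pics; ls; python3 - <<'E'
from workcell import get_obs, imaging
import cv2,numpy as np
o=get_obs();print(o['clock'],o['eef_pos'],o['tool_rot'],o['grip_width'])
for n in('top','side'):
    p,d=imaging.camera(n);np.savez('%s0.npz'%n,p=p,d=d)
    cv2.imwrite('pics/%s0.png'%n,cv2.resize(p[:,:,::-1],(800,600),interpolation=cv2.INTER_CUBIC))
    c=imaging.calibration(n);print(n,np.round(c['mtx'],1).tolist(),np.round(c['R'],3).tolist(),c['t'])
E
```

```text
pics
0.0 [0.1219857  0.48423918 0.23041539] [ 1.23054897e-01  9.92399311e-01 -1.04118498e-03 -1.26468501e-04] 0.08554406384541008
top [[403.9, 0.0, 257.6], [0.0, 403.9, 191.0], [0.0, 0.0, 1.0]] [[0.018, -1.0, 0.001], [-0.997, -0.018, -0.073], [0.073, 0.001, -0.997]] [0.11135211 0.54366342 1.34331396]
side [[385.5, 0.0, 253.9], [0.0, 385.5, 195.1], [0.0, 0.0, 1.0]] [[0.986, -0.165, 0.002], [-0.121, -0.726, -0.677], [0.113, 0.667, -0.736]] [-0.51726287  0.18299951  1.05372263]
```

View pics/top0.png

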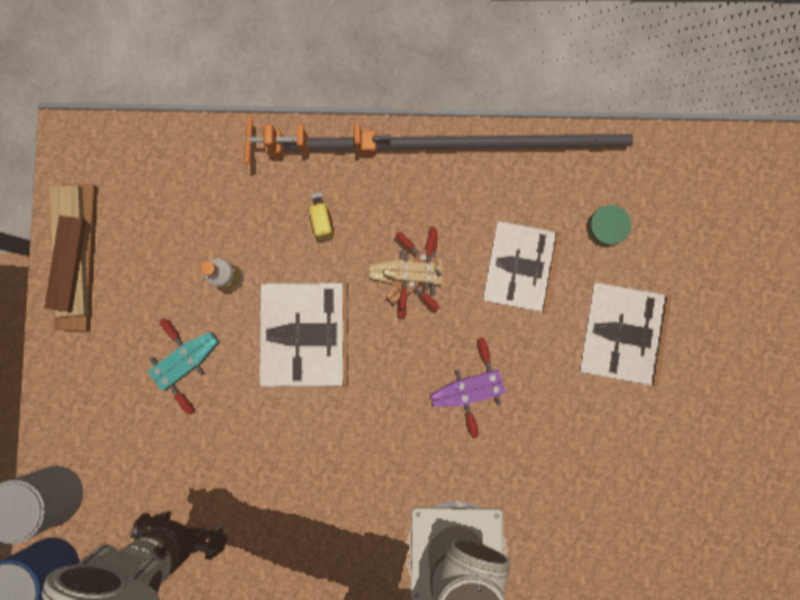

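View pics/side0.png

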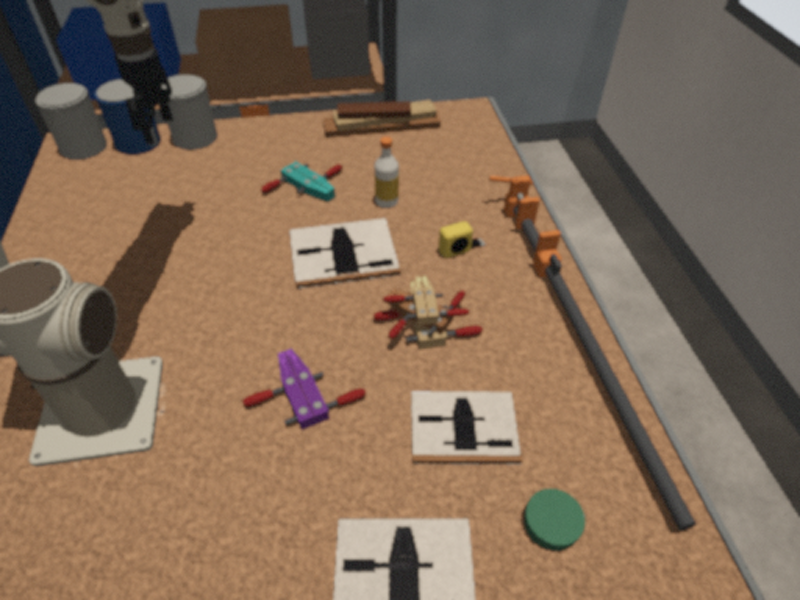

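Top view: the pile is at (408,272), small place (520,265), medium place (622,333) and large place (302,334), with silhouette tips pointing left. The purple (468,388) and turquoise (183,362) clamps are decoys. The only pale/brown jaws are in the pile, so the pile is the one meant; I'll confirm in a crop.

```bash
cat > h.py <<'E'
from workcell import get_obs, imaging
import cv2,numpy as np
from scipy.spatial.transform import Rotation as Ro
def pix2w(c,u,v,z):
    r=c['R'].T@np.linalg.solve(c['mtx'],[u,v,1.]);o=-c['R'].T@c['t']
    return o+r*(z-o[2])/r[2]
def proj(c,X):
    q=c['mtx']@(c['R']@np.asarray(X)+c['t']);return q[:2]/q[2]
def tri(c1,p1,c2,p2):
    P=[c['mtx']@np.c_[c['R'],c['t']] for c in(c1,c2)]
    X=cv2.triangulatePoints(P[0],P[1],np.array(p1,float),np.array(p2,float))[:,0];return X[:3]/X[3]
def C(n): return {k:np.array(v,float) for k,v in imaging.calibration(n).items()}
def depw(c,d,u,v):
    z=d[v,u];return c['R'].T@(np.linalg.solve(c['mtx'],[u,v,1.])*z-c['t'])
E
python3 - <<'E'
from h import *
t=np.load('top0.npz');s=np.load('side0.npz');T=C('top');S=C('side')
a=t['p'][140:210,225:295];b=s['p'][165:235,232:312]
b=cv2.resize(b,(390,341+0),interpolation=cv2.INTER_CUBIC);a=cv2.resize(a,(400,400),interpolation=cv2.INTER_CUBIC)
b=cv2.copyMakeBorder(b,0,59,0,0,cv2.BORDER_CONSTANT)
cv2.imwrite('pics/crop0.png',np.hstack([a,b])[:,:,::-1])
for n,(u,v) in dict(pile=(264,173),ps=(333,170),pm=(398,213),pl=(193,214)).items():
    print(n,depw(T,t['d'],u,v),pix2w(T,u,v,0.003))
# panels: white mask
hsv=cv2.cvtColor(t['p'],cv2.COLOR_RGB2HSV)
m=((hsv[...,1]<50)&(hsv[...,2]>130)).astype(np.uint8)
m=cv2.morphologyEx(m,cv2.MORPH_CLOSE,np.ones((9,9)))
n,l,st,ce=cv2.connectedComponentsWithStats(m)
for i in range(1,n):
    if 1200<st[i,4]<6000:
        pts=np.argwhere(l==i)[:,::-1]
        w=np.array([pix2w(T,u,v,.003)[:2] for u,v in pts])
        r=cv2.minAreaRect((w*1000).astype(np.float32));print(ce[i],r)
E
```

```text
pile [0.59704796 0.10120269 0.07154815] [0.60514159 0.10021007 0.003     ]
ps [ 0.6194523  -0.13577252  0.00550804] [ 0.61977509 -0.13623977  0.003     ]
pm [ 0.47650269 -0.35866375  0.00146075] [ 0.47646488 -0.3581288   0.003     ]
pl [0.4605001  0.33964215 0.00119806] [0.46047676 0.33935511 0.003     ]
[331.68811594 169.94898551] ((620.4522705078125, -133.42974853515625), (130.31809997558594, 178.54684448242188), 80.29238891601562)
[192.06902593 214.02733006] ((461.18414306640625, 342.4403991699219), (223.40554809570312, 176.2257080078125), 1.4407552480697632)
[397.56113537 213.04104803] ((476.8846435546875, -358.7610168457031), (155.4977264404297, 198.5095977783203), 80.6355972290039)
[296.53115871 349.56377799] ((9.661186218261719, -7.778099060058594), (200.62237548828125, 202.4827880859375), 0.9774996638298035)
```

View pics/crop0.png

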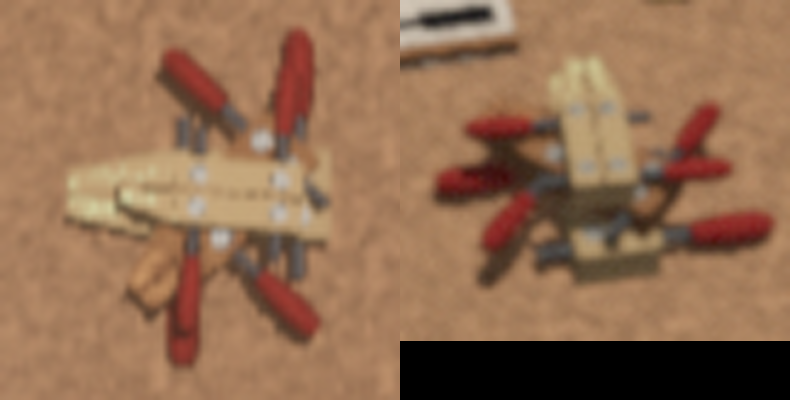

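The crop confirms the order. The small pale clamp is on top, tips left (about (118,200)), its tip-side handle pointing down. The medium brown clamp under it has tips at lower left (145,285), and the large pale one is at the bottom with tips left (70,195). Next I'll move the wrist camera over the pile.

```bash
cat >> h.py <<'E'
def go(p,yaw,alt=False):
    """tool pointing down, tool y along world direction yaw+90deg (jaw heading yaw), modulo pi"""
    o=get_obs();R0=Ro.from_quat(o['tool_rot']);best=[]
    for y in(yaw,yaw+np.pi):
        x=np.array([np.cos(y),np.sin(y),0]);z=np.array([0,0,-1.]);M=np.c_[x,np.cross(z,x),z]
        best.append((R0.inv()*Ro.from_matrix(M)).as_rotvec())
    d=R0.inv().apply(np.array(p)-o['eef_pos'])
    for b in best: print('rv',np.round(b,3),'d',np.round(d,4),'n>=',round(max(np.linalg.norm(d)/.0625,np.linalg.norm(b)/.188),1))
    print('R0 x',np.round(R0.as_matrix()[:,0],3),'j',np.round(o['joint_pos'],2),'t',o['clock'],'p',np.round(o['eef_pos'],4))
E
python3 -c "
from h import *
go([.55,.10,.30],np.pi/2)
W=C('wrist');print(np.round(W['R'],2).tolist(),-W['R'].T@W['t'],W['mtx'])"
```

```text
rv [-2.000e-03  1.000e-03  1.324e+00] d [-0.5089 -0.2682 -0.069 ] n>= 9.3
rv [-1.000e-03 -2.000e-03 -1.818e+00] d [-0.5089 -0.2682 -0.069 ] n>= 9.7
R0 x [-0.97   0.244 -0.   ] j [ 1.32  0.24  0.    1.34 -0.    1.57] t 0.1 p [0.122  0.4843 0.2305]
[[0.24, 0.97, -0.0], [0.93, -0.24, 0.27], [0.26, -0.07, -0.96]] [0.05517805 0.50247398 0.3729656 ] [[317.36775448   0.         250.23533426]
 [  0.         317.36775448 186.42502439]
 [  0.           0.           1.        ]]
```

The manual's scale: turns go in shares of 4 rad. Converting my numbers, 1.324 rad / 4 = 0.331.

Emit:
{"fn": "jog_arm", "kwargs": {
  "plan": [
    [0, 0, 0.331, -0.55, -0.227, -0.069, 0.085],
    [0, 0, 0.331, -0.55, -0.227, -0.069, 0.085],
    [0, 0, 0.331, -0.55, -0.227, -0.069, 0.085],
    [0, 0, 0.331, -0.55, -0.227, -0.069, 0.085],
    [0, 0, 0.331, -0.55, -0.227, -0.069, 0.085],
    [0, 0, 0.331, -0.55, -0.227, -0.069, 0.085],
    [0, 0, 0.331, -0.55, -0.227, -0.069, 0.085],
    [0, 0, 0.331, -0.55, -0.227, -0.069, 0.085],
    [0, 0, 0.331, -0.55, -0.227, -0.069, 0.085],
    [0, 0, 0.331, -0.55, -0.227, -0.069, 0.085]
  ]
}}

```text
clock: 1.35
eef_pos: [0.6019, 0.1279, 0.2995]
tool_rot: [0.708, 0.706, -0.0, -0.0]
ft_force: [-0.0, 0.3, -0.6]
grip_width: 0.0851
grasp_force: 0.0
```

```bash
cat >> h.py <<'E'
def snap(name,tag):
    c=C(name);p,d=imaging.camera(name);np.savez(tag+'.npz',p=p,d=d,**c)
    cv2.imwrite('pics/%s.png'%tag,cv2.resize(p[:,:,::-1],(800,600),interpolation=cv2.INTER_CUBIC))
E
python3 -c "
from h import *
o=get_obs();print(o['joint_pos'],o['joint_vel'])
snap('wrist','w1')"
```

```text
[ 2.09578203e-01  4.73625384e-01  5.16218370e-01  1.61431300e+00
 -2.68183667e-04  1.78297342e+00] [-0.34268168  0.42092488  0.73294562  0.32555996  0.01110983 -0.35651855]
```

View pics/w1.png

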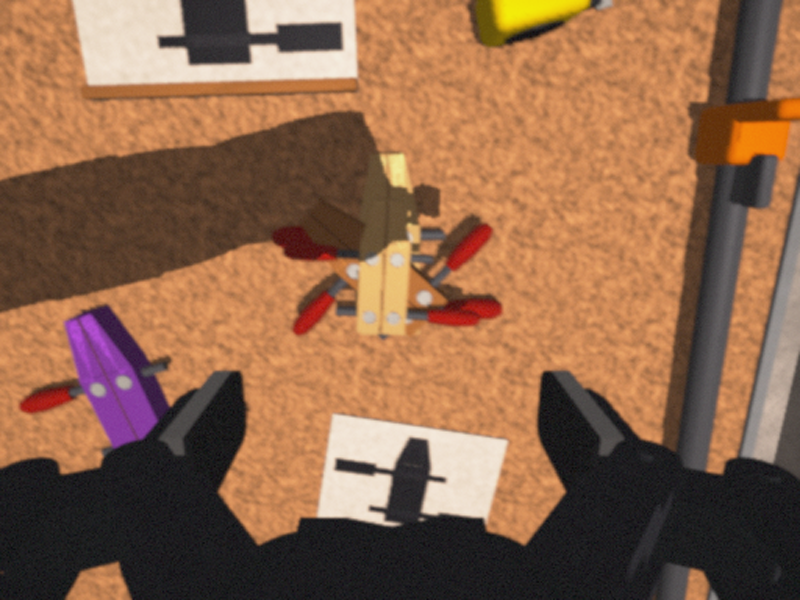

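Wrist view (image up = +y): the small clamp's rivets are at (371,259), (397,260), (370,317) and (394,318), with its tail edge at (383,333). The medium is below it, turned. Triangulating with the top crop's rivets at (198,175), (198,207), (283,180) and (281,213).

```bash
python3 - <<'E'
from h import *
w=dict(np.load('w1.npz'));T=C('top')
k=1.5625
wr=np.array([[371,259],[397,260],[370,317],[394,318]])/k
tp=np.array([[198,207],[198,175],[281,213],[283,180]])*.175+[225,140]
X=[]
for a,b in zip(wr,tp):
    x=tri(w,a,T,b);X.append(x);print('tri',x.round(4),'plane .073',pix2w(w,*a,.073).round(4),pix2w(T,*b,.073).round(4))
P=np.array([pix2w(w,*a,.073) for a in wr])
m=P.mean(0);d=P[:2].mean(0)-P[2:].mean(0);print('small origin',m,'yaw',np.arctan2(d[1],d[0]),'spacing',np.linalg.norm(d))
tail=pix2w(w,383/k,333/k,.073);print('tail dist',np.linalg.norm((tail-m)[:2]))
print('depth wr',depw(w,w['d'],int(383/k),int(300/k)))
P=np.array([pix2w(T,*a,.073) for a in tp]);print(P.mean(0))
E
```

```text
tri [0.5871 0.1156 0.0584] plane .073 [0.5867 0.1194 0.073 ] [0.5861 0.1152 0.073 ]
tri [0.6064 0.1154 0.0577] plane .073 [0.6065 0.1186 0.073 ] [0.6044 0.1155 0.073 ]
tri [0.5849 0.0674 0.0573] plane .073 [0.5853 0.073  0.073 ] [0.5835 0.0679 0.073 ]
tri [0.6043 0.0664 0.0566] plane .073 [0.6041 0.0721 0.073 ] [0.6024 0.0671 0.073 ]
small origin [0.59565329 0.09576747 0.073     ] yaw 1.529894644167365 spacing 0.04649673524311722
tail dist 0.036182244727901436
depth wr [0.59544687 0.08683908 0.0728607 ]
[0.59409321 0.09141852 0.073     ]
```

The 15 mm height error comes from taking that picture while the arm was still moving. I'll go lower, settle and retake.

To row units: 0.04 rad / 4 = 0.01.

Emit:
{"fn": "jog_arm", "kwargs": {
  "plan": [
    [0, 0, 0.01, -0.015, -0.006, 0.09, 0.085],
    [0, 0, 0.01, -0.015, -0.006, 0.09, 0.085],
    [0, 0, 0.01, -0.015, -0.006, 0.09, 0.085],
    [0, 0, 0.01, -0.015, -0.006, 0.09, 0.085]
  ]
}}

```text
clock: 1.9
eef_pos: [0.5948, 0.1159, 0.2118]
tool_rot: [0.721, 0.693, 0.001, 0.001]
ft_force: [0.6, -0.1, 1.2]
grip_width: 0.0847
grasp_force: 0.0
```

```bash
python3 - <<'E'
from h import *
o=get_obs();print(np.abs(o['joint_vel']).max())
snap('wrist','w2')
E
```

```text
0.025967055546598287
```

View pics/w2.png

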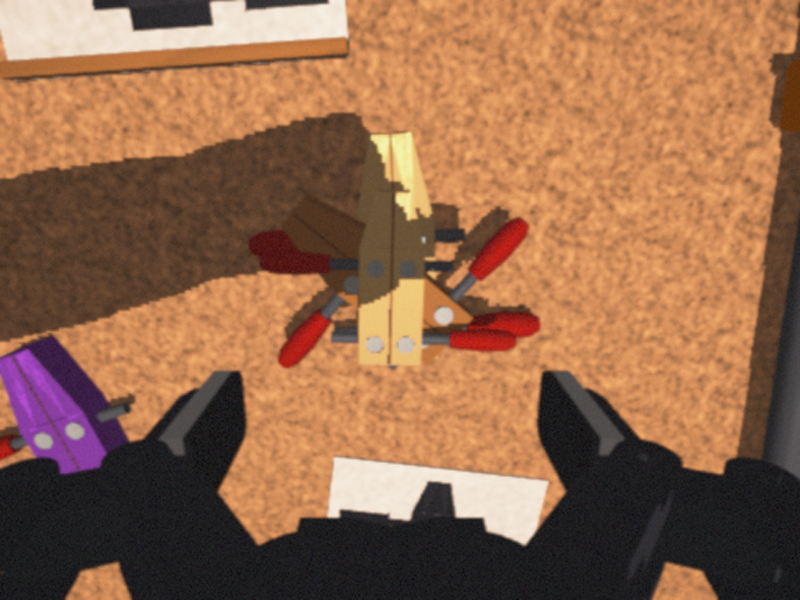

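Rivets are now at (376,269), (408,270), (374,344) and (405,345); tail at (391,364); medium rivet at (444,315).

```bash
python3 - <<'E'
from h import *
w=dict(np.load('w2.npz'));T=C('top')
k=1.5625
wr=np.array([[376,269],[408,270],[374,344],[405,345]])/k
tp=np.array([[198,207],[198,175],[281,213],[283,180]])*.175+[225,140]
print('tri z',[tri(w,a,T,b).round(4).tolist() for a,b in zip(wr,tp)])
P=np.array([pix2w(w,*a,.073) for a in wr])
m=P.mean(0);d=P[:2].mean(0)-P[2:].mean(0);y=np.arctan2(d[1],d[0]);print('small origin',m,'yaw',y,'spacing',np.linalg.norm(d))
tail=pix2w(w,391/k,364/k,.073);print('tail dist',np.linalg.norm((tail-m)[:2]))
go([m[0],m[1],.052],y)
E
```

```text
tri z [[0.5873, 0.1156, 0.0551], [0.6061, 0.1155, 0.058], [0.5841, 0.0678, 0.0593], [0.6034, 0.0667, 0.0595]]
small origin [0.59437785 0.09656125 0.073     ] yaw 1.4985381512294116 spacing 0.04679873257440207
tail dist 0.03623138344187405
rv [ 0.004 -0.001  0.033] d [-0.0196 -0.0007  0.1604] n>= 2.6
rv [ 2.000e-03  6.000e-03 -3.109e+00] d [-0.0196 -0.0007  0.1604] n>= 16.5
R0 x [0.04  0.999 0.001] j [0.19 0.46 0.27 1.38 0.   1.8 ] t 1.95 p [0.5952 0.116  0.2124]
```

To row units: 0.033 rad / 4 = 0.0083.

Emit:
{"fn": "jog_arm", "kwargs": {
  "plan": [
    [0, 0, 0.0083, -0.02, 0.001, 0.055, 0.085],
    [0, 0, 0.0083, -0.02, 0.001, 0.11, 0.085],
    [0, 0, 0.0083, -0.02, 0.001, 0.135, 0.085],
    [0, 0, 0.0083, -0.02, 0.001, 0.145, 0.085],
    [0, 0, 0.0083, -0.02, 0.001, 0.145, 0.085]
  ]
}}

```text
clock: 2.58
eef_pos: [0.5953, 0.0958, 0.0665]
tool_rot: [0.732, 0.681, 0.001, 0.001]
ft_force: [-0.1, 0.5, -0.2]
grip_width: 0.0845
grasp_force: 0.0
```

```bash
python3 -c "
from h import *
go([.5945,.0955,.0505],1.4985)"
```

```text
rv [ 0.002 -0.    -0.   ] d [-0.0004 -0.0008  0.016 ] n>= 0.3
rv [-1.000e-03 -3.000e-03  3.141e+00] d [-0.0004 -0.0008  0.016 ] n>= 16.7
R0 x [0.072 0.997 0.   ] j [0.16 0.55 0.03 1.04 0.   1.8 ] t 2.575 p [0.5953 0.0958 0.0665]
```

Emit:
{"fn": "jog_arm", "kwargs": {
  "plan": [
    [0, 0, 0, 0, 0, 0.0145, 0.085],
    [0, 0, 0, 0, 0, 0.0145, 0.06],
    [0, 0, 0, 0, 0, 0.0145, 0.03],
    [0, 0, 0, 0, 0, 0.0145, 0.03],
    [0, 0, 0, 0, 0, 0.0145, 0.03],
    [0, 0, 0, 0, 0, 0.0145, 0.03]
  ]
}}

```text
clock: 3.32
eef_pos: [0.5949, 0.0954, 0.0516]
tool_rot: [0.732, 0.681, 0.001, 0.0]
ft_force: [-0.2, -1.2, 3.9]
grip_width: 0.0368
grasp_force: 61.7
```

The small clamp is gripped (36.8 mm opening, 62 N). Lifting, and checking the small panel's tip-edge corners in w2 at (334,458) and (547,480) against the top view.

Emit:
{"fn": "jog_arm", "kwargs": {
  "plan": [
    [0, 0, 0, 0, 0, -0.02, 0.03],
    [0, 0, 0, 0, 0, -0.06, 0.03],
    [0, 0, 0, 0, 0, -0.1, 0.03],
    [0, 0, 0, 0, 0, -0.1, 0.03]
  ]
}}

```text
clock: 3.82
eef_pos: [0.5965, 0.0957, 0.1542]
tool_rot: [0.732, 0.681, 0.003, 0.002]
ft_force: [0.8, -0.1, -1.4]
grip_width: 0.0368
grasp_force: 61.3
```

```bash
python3 - <<'E'
from h import *
w=dict(np.load('w2.npz'));k=1.5625
a,b=[pix2w(w,(u+.5)/k-.5,(v+.5)/k-.5,.003)[:2] for u,v in((334,458),(547,480))]
d=b-a;print('len',np.linalg.norm(d));d/=np.linalg.norm(d);x=np.array([-d[1],d[0]]);print(a,b,'yaw',np.arctan2(x[1],x[0]),'origin',(a+b)/2-.08*x)
t=np.load('top0.npz');T=C('top')
for n,c,off,L,half in(('s',(332,170),.0145,.131,.089),('m',(397,213),.02,.156,.099),('l',(192,214),.0245,.181,.111)):
    hsv=cv2.cvtColor(t['p'],cv2.COLOR_RGB2HSV);m=((hsv[...,1]<60)&(hsv[...,2]>110)).astype(np.uint8)
    m=cv2.morphologyEx(m,cv2.MORPH_CLOSE,np.ones((13,13)));q,l=cv2.connectedComponents(m)
    i=l[c[1]-30,c[0]-5] or l[c[1],c[0]]
    cn=max(cv2.findContours((l==i).astype(np.uint8),cv2.RETR_EXTERNAL,cv2.CHAIN_APPROX_NONE)[0],key=len)[:,0]
    r=cv2.minAreaRect(np.array([pix2w(T,u,v,.003)[:2]*1000 for u,v in cn],np.float32))
    ang=np.radians(r[2]);e=np.array([np.cos(ang),np.sin(ang)])
    if e[1]<.7: ang+=np.pi/2;e=np.array([np.cos(ang),np.sin(ang)])
    print(n,r,'yaw',ang,'origin',np.array(r[0])/1000-off*e)
o=get_obs();print(o['grip_width'],o['grasp_force'],o['eef_pos'])
E
```

```text
len 0.17627631376629743
[ 0.54213694 -0.05144946] [ 0.71615364 -0.07958359] yaw 1.4105084461735997 origin [ 0.6163771  -0.14449103]
s ((620.3755493164062, -133.41598510742188), (131.31260681152344, 179.21714782714844), 80.37338256835938) yaw 1.4027801567828875 origin [ 0.61795076 -0.1477118 ]
m ((476.9393310546875, -359.3406982421875), (157.5836944580078, 198.81314086914062), 80.68538665771484) yaw 1.408225655421827 origin [ 0.47370222 -0.37907699]
l ((461.5455322265625, 342.4652404785156), (224.32273864746094, 176.25717163085938), 1.440745234489441) yaw 1.595942074819155 origin [0.46216154 0.31797299]
0.03681969289434 61.29162311553955 [0.59652504 0.09567101 0.15423429]
```

Wrist and top agree on the shift from clamp to place: (22, −241) mm, turn −0.09 rad. Transferring.

To row units: 0.04 rad / 4 = 0.01.

Emit:
{"fn": "jog_arm", "kwargs": {
  "plan": [
    [0, 0, 0.005, -0.03, 0.005, 0, 0.03],
    [0, 0, 0.01, -0.08, 0.013, 0, 0.03],
    [0, 0, 0.015, -0.13, 0.021, 0, 0.03],
    [0, 0, 0.02, -0.18, 0.03, 0, 0.03],
    [0, 0, 0.022, -0.22, 0.036, 0, 0.03],
    [0, 0, 0.022, -0.239, 0.039, 0.02, 0.03],
    [0, 0, 0.022, -0.239, 0.039, 0.06, 0.03],
    [0, 0, 0.022, -0.239, 0.039, 0.1, 0.03],
    [0, 0, 0.022, -0.239, 0.039, 0.12, 0.03],
    [0, 0, 0.022, -0.239, 0.039, 0.12, 0.03]
  ]
}}

```text
clock: 5.08
eef_pos: [0.6121, -0.1442, 0.0261]
tool_rot: [0.761, 0.648, -0.003, -0.004]
ft_force: [0.2, 0.3, -0.8]
grip_width: 0.0369
grasp_force: 61.1
```

```bash
python3 -c "
from h import *
go([.617,-.1456,.003],1.4105)"
```

```text
rv [-0.009 -0.001  0.   ] d [-0.0006  0.0053  0.0231] n>= 0.4
rv [ 2.000e-03 -1.400e-02 -3.141e+00] d [-0.0006  0.0053  0.0231] n>= 16.7
R0 x [0.159 0.987 0.001] j [-0.23  0.65  0.08  1.01  0.    1.5 ] t 5.075 p [ 0.6121 -0.1442  0.0261]
```

Emit:
{"fn": "jog_arm", "kwargs": {
  "plan": [
    [0, 0, 0, 0, 0, 0, 0.03],
    [0, 0, 0, 0, 0, 0, 0.03]
  ]
}}

```text
clock: 5.32
eef_pos: [0.6167, -0.1458, 0.0321]
tool_rot: [0.762, 0.648, 0.001, 0.001]
ft_force: [0.3, 0.1, -0.9]
grip_width: 0.0367
grasp_force: 61.1
```

```bash
python3 -c "
from h import *
go([.617,-.1456,.003],1.4105)"
```

```text
rv [ 0.003  0.    -0.   ] d [0.0003 0.0002 0.0291] n>= 0.5
rv [ 0.    -0.004  3.141] d [0.0003 0.0002 0.0291] n>= 16.7
R0 x [ 0.16   0.987 -0.   ] j [-0.23  0.64  0.09  1.02  0.    1.5 ] t 5.325 p [ 0.6167 -0.1458  0.0321]
```

Emit:
{"fn": "jog_arm", "kwargs": {
  "plan": [
    [0, 0, 0, 0, 0, 0.01, 0.03],
    [0, 0, 0, 0, 0, 0.02, 0.03],
    [0, 0, 0, 0, 0, 0.026, 0.03],
    [0, 0, 0, 0, 0, 0.028, 0.03],
    [0, 0, 0, 0, 0, 0.028, 0.03],
    [0, 0, 0, 0, 0, 0.028, 0.03]
  ]
}}

```text
clock: 6.08
eef_pos: [0.6159, -0.1459, 0.0028]
tool_rot: [0.762, 0.648, 0.0, 0.0]
ft_force: [-0.4, -0.4, -0.8]
grip_width: 0.0368
grasp_force: 61.1
```

Emit:
{"fn": "jog_arm", "kwargs": {
  "plan": [
    [0, 0, 0, 0.0005, 0.001, 0.001, 0.03],
    [0, 0, 0, 0.0005, 0.001, 0.001, 0.03]
  ]
}}

```text
clock: 6.32
eef_pos: [0.6161, -0.1459, 0.0026]
tool_rot: [0.762, 0.648, -0.001, -0.0]
ft_force: [-4.2, -0.9, 5.3]
grip_width: 0.037
grasp_force: 61.9
```

Emit:
{"fn": "jog_arm", "kwargs": {
  "plan": [
    [0, 0, 0, 0, 0, 0.001, 0.03],
    [0, 0, 0, 0, 0, 0.001, 0.03]
  ]
}}

```text
clock: 6.58
eef_pos: [0.6162, -0.1459, 0.0026]
tool_rot: [0.762, 0.648, -0.0, 0.0]
ft_force: [-5.4, -0.0, 9.3]
grip_width: 0.0365
grasp_force: 62.6
```

Contact (9 N), so release it slowly, rise and look.

Emit:
{"fn": "jog_arm", "kwargs": {
  "plan": [
    [0, 0, 0, 0, 0, -0.001, 0.042],
    [0, 0, 0, 0, 0, -0.001, 0.06],
    [0, 0, 0, 0, 0, -0.001, 0.085],
    [0, 0, 0, 0, 0, -0.001, 0.085],
    [0, 0, 0, 0, 0, -0.03, 0.085],
    [0, 0, 0, 0, 0, -0.09, 0.085],
    [0, 0, 0, 0, 0, -0.15, 0.085],
    [0, 0, 0, 0.03, 0, -0.19, 0.085],
    [0, 0, 0, 0.04, 0, -0.19, 0.085],
    [0, 0, 0, 0.04, 0, -0.19, 0.085]
  ]
}}

```text
clock: 7.82
eef_pos: [0.6229, -0.1052, 0.1901]
tool_rot: [0.761, 0.649, -0.0, -0.0]
ft_force: [-0.0, 0.0, 0.0]
grip_width: 0.0851
grasp_force: 0.0
```

Emit:
{"fn": "jog_arm", "kwargs": {
  "plan": [
    [0, 0, 0, 0, 0, 0, 0.085],
    [0, 0, 0, 0, 0, 0, 0.085]
  ]
}}

```text
clock: 8.07
eef_pos: [0.6223, -0.1066, 0.189]
tool_rot: [0.762, 0.648, -0.001, -0.001]
ft_force: [-0.3, 0.1, -0.0]
grip_width: 0.0855
grasp_force: 0.0
```

```bash
python3 -c "
from h import *
snap('wrist','w3')"
```

```text
(no output)
```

View pics/w3.png

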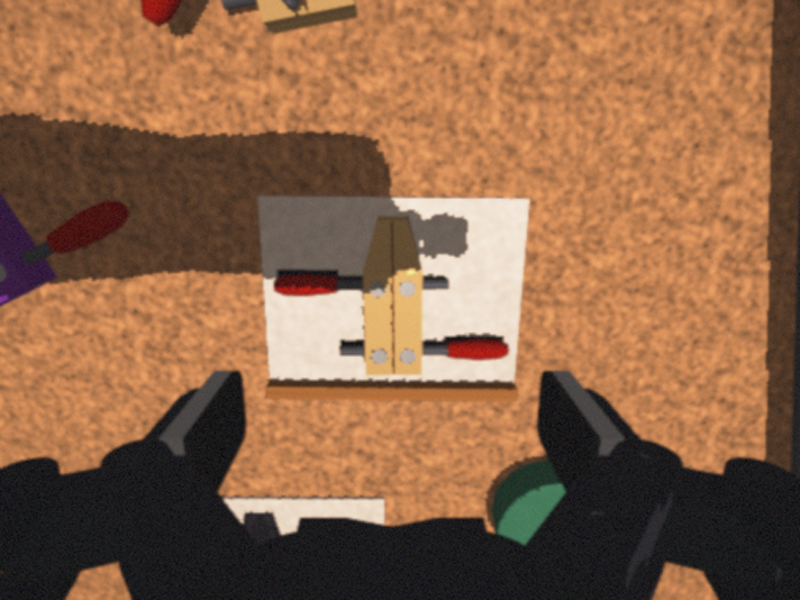

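The small clamp lies on its panel, rivets at (377,289), (407,289), (379,356) and (407,356), with the silhouette covered. Back to the pile for the medium.

Emit:
{"fn": "jog_arm", "kwargs": {
  "plan": [
    [0, 0, 0, 0.05, -0.014, -0.02, 0.085],
    [0, 0, 0, 0.11, -0.03, -0.02, 0.085],
    [0, 0, 0, 0.17, -0.048, -0.02, 0.085],
    [0, 0, 0, 0.21, -0.06, -0.02, 0.085],
    [0, 0, 0, 0.23, -0.065, -0.02, 0.085],
    [0, 0, 0, 0.23, -0.065, -0.02, 0.085],
    [0, 0, 0, 0.23, -0.065, -0.02, 0.085],
    [0, 0, 0, 0.23, -0.065, -0.02, 0.085]
  ]
}}

```text
clock: 9.12
eef_pos: [0.5962, 0.1296, 0.2107]
tool_rot: [0.762, 0.647, -0.0, 0.0]
ft_force: [0.0, -0.1, 0.4]
grip_width: 0.0851
grasp_force: 0.0
```

```bash
python3 - <<'E'
from h import *
snap('wrist','w4');k=1.5625
f=lambda w,u,v,z:pix2w(w,(u+.5)/k-.5,(v+.5)/k-.5,z)[:2]
w=dict(np.load('w3.npz'))
P=np.array([f(w,u,v,.024) for u,v in((377,289),(407,289),(379,356),(407,356))]);d=P[:2].mean(0)-P[2:].mean(0);print('clamp',P.mean(0),np.arctan2(d[1],d[0]))
a,b=f(w,259,197,.003),f(w,530,199,.003);d=b-a;print(np.linalg.norm(d));d/=np.linalg.norm(d);x=np.array([-d[1],d[0]]);print('place',(a+b)/2-.08*x,np.arctan2(x[1],x[0]))
E
```

```text
clamp [ 0.61640866 -0.14427836] 1.4230257051167685
0.1771141438982328
place [ 0.61690431 -0.14522023] 1.401251342173627
```

View pics/w4.png

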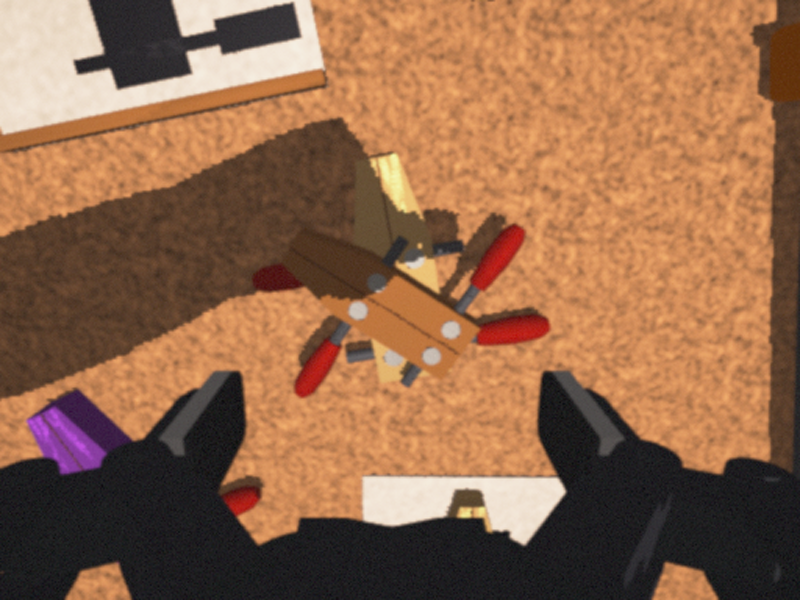

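Medium rivets: tip side (376,282), (358,310); tail side (451,330), (432,356). Tips point up-left with the tip-side handle down-left, which fits the description.

```bash
python3 - <<'E'
from h import *
k=1.5625
f=lambda w,u,v,z:pix2w(w,(u+.5)/k-.5,(v+.5)/k-.5,z)[:2]
w=dict(np.load('w4.npz'))
P=np.array([f(w,u,v,.052) for u,v in((376,282),(358,310),(451,330),(432,356))]);d=P[:2].mean(0)-P[2:].mean(0);m=P.mean(0);y=np.arctan2(d[1],d[0]);print('medium',m,y,np.linalg.norm(d))
print('depth',[depw(w,w['d'],int(u/k),int(v/k)).round(4).tolist() for u,v in((400,330),(440,345))])
w2=dict(np.load('w2.npz'));print('2-view rivet w4/w2',tri(w,np.array([451,330.])/k,w2,np.array([444,315.])/k))
go([m[0],m[1],.052+.02],y)
E
```

```text
medium [0.59920746 0.09493639] 2.3920126338478567 0.05761036871105442
depth [[0.5953, 0.0887, 0.0521], [0.6189, 0.075, 0.0523]]
2-view rivet w4/w2 [0.62696781 0.08758832 0.06372744]
rv [-0.     0.    -0.985] d [-0.0339  0.0086  0.1388] n>= 5.2
rv [0.    0.    2.157] d [-0.0339  0.0086  0.1388] n>= 11.5
R0 x [ 0.163  0.987 -0.   ] j [ 0.21  0.47  0.29  1.38 -0.    1.95] t 9.175 p [0.5962 0.1298 0.2108]
```

To row units: -0.985 rad / 4 = -0.2463.

Emit:
{"fn": "jog_arm", "kwargs": {
  "plan": [
    [0, 0, -0.0425, -0.01, 0.003, 0.02, 0.085],
    [0, 0, -0.085, -0.02, 0.006, 0.04, 0.085],
    [0, 0, -0.1275, -0.03, 0.0086, 0.06, 0.085],
    [0, 0, -0.17, -0.034, 0.0086, 0.08, 0.085],
    [0, 0, -0.2125, -0.034, 0.0086, 0.1, 0.085],
    [0, 0, -0.2463, -0.034, 0.0086, 0.12, 0.085],
    [0, 0, -0.2463, -0.034, 0.0086, 0.135, 0.085],
    [0, 0, -0.2463, -0.034, 0.0086, 0.14, 0.085],
    [0, 0, -0.2463, -0.034, 0.0086, 0.14, 0.085]
  ]
}}

```text
clock: 10.3
eef_pos: [0.599, 0.0963, 0.0708]
tool_rot: [0.365, 0.931, -0.0, -0.0]
ft_force: [0.9, 0.3, 0.1]
grip_width: 0.0852
grasp_force: 0.0
```

```bash
python3 -c "
from h import *
go([.5992,.0949,.0265],2.392)"
```

```text
rv [-0.    -0.     0.001] d [-0.0011 -0.0009  0.0443] n>= 0.7
rv [ 0.   -0.   -3.14] d [-0.0011 -0.0009  0.0443] n>= 16.7
R0 x [-0.733  0.68   0.   ] j [ 0.16  0.56  0.05  1.06 -0.    0.91] t 10.3 p [0.599  0.0963 0.0708]
```

Emit:
{"fn": "jog_arm", "kwargs": {
  "plan": [
    [0, 0, 0, -0.001, -0.001, 0.02, 0.085],
    [0, 0, 0, -0.001, -0.001, 0.035, 0.085],
    [0, 0, 0, -0.001, -0.001, 0.0425, 0.085],
    [0, 0, 0, -0.001, -0.001, 0.0425, 0.06],
    [0, 0, 0, -0.001, -0.001, 0.0425, 0.035],
    [0, 0, 0, -0.001, -0.001, 0.0425, 0.035],
    [0, 0, 0, -0.001, -0.001, 0.0425, 0.035],
    [0, 0, 0, -0.001, -0.001, 0.0425, 0.035]
  ]
}}

```text
clock: 11.3
eef_pos: [0.5998, 0.0951, 0.0294]
tool_rot: [0.365, 0.931, 0.0, 0.001]
ft_force: [-1.1, -0.1, 6.4]
grip_width: 0.0426
grasp_force: 64.3
```

Emit:
{"fn": "jog_arm", "kwargs": {
  "plan": [
    [0, 0, 0, 0, 0, -0.02, 0.035],
    [0, 0, 0, 0, 0, -0.06, 0.035],
    [0, 0, 0, 0, 0, -0.1, 0.035],
    [0, 0, 0, 0, 0, -0.13, 0.035],
    [0, 0, 0, 0, 0, -0.14, 0.035],
    [0, 0, 0, 0, 0, -0.14, 0.035]
  ]
}}

```text
clock: 12.05
eef_pos: [0.5987, 0.0951, 0.1676]
tool_rot: [0.365, 0.931, -0.0, -0.0]
ft_force: [0.3, 0.1, -1.9]
grip_width: 0.0426
grasp_force: 63.6
```

Emit:
{"fn": "jog_arm", "kwargs": {
  "plan": [
    [0, 0, 0.025, -0.02, -0.038, 0, 0.035],
    [0, 0, 0.055, -0.045, -0.086, 0, 0.035],
    [0, 0, 0.085, -0.072, -0.137, 0, 0.035],
    [0, 0, 0.115, -0.1, -0.19, 0, 0.035],
    [0, 0, 0.145, -0.128, -0.243, 0, 0.035],
    [0, 0, 0.175, -0.156, -0.296, 0, 0.035],
    [0, 0, 0.205, -0.184, -0.35, 0, 0.035],
    [0, 0, 0.23, -0.21, -0.4, 0, 0.035],
    [0, 0, 0.246, -0.227, -0.432, 0, 0.035],
    [0, 0, 0.246, -0.227, -0.432, 0, 0.035]
  ]
}}

```text
clock: 13.3
eef_pos: [0.4698, -0.3782, 0.1653]
tool_rot: [0.763, 0.647, -0.001, -0.002]
ft_force: [0.0, 0.2, -2.3]
grip_width: 0.0428
grasp_force: 63.4
```

Emit:
{"fn": "jog_arm", "kwargs": {
  "plan": [
    [0, 0, 0, 0, 0, 0, 0.035],
    [0, 0, 0, 0, 0, 0, 0.035]
  ]
}}

```text
clock: 13.55
eef_pos: [0.4722, -0.3747, 0.1675]
tool_rot: [0.761, 0.649, -0.0, -0.001]
ft_force: [0.4, -0.4, -2.2]
grip_width: 0.0427
grasp_force: 63.4
```

```bash
python3 -c "
from h import *
snap('wrist','w5');o=get_obs();print(o['eef_pos'],o['joint_pos'])"
```

```text
[ 0.47242317 -0.37478857  0.16782489] [-6.70750748e-01  4.77402291e-01  1.82457836e-01  1.27695889e+00
  1.76257173e-04  1.05798309e+00]
```

View pics/w5.png

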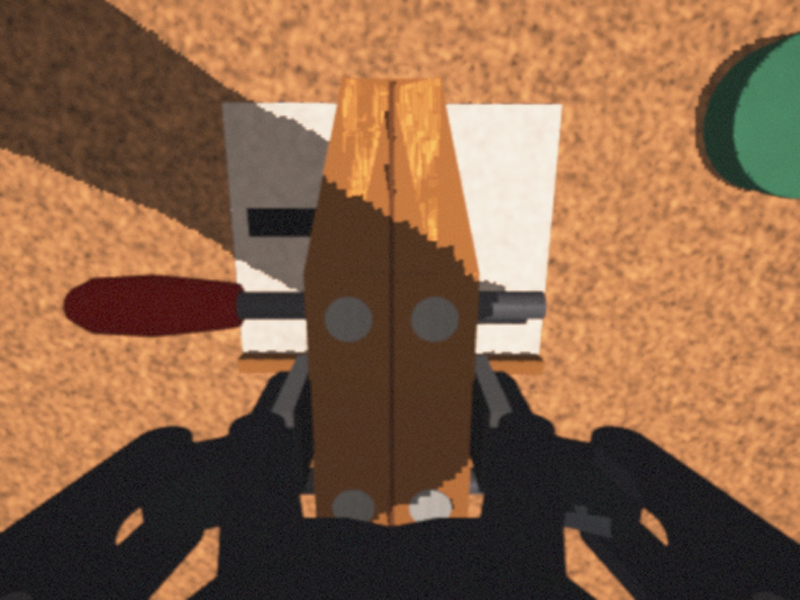

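The medium is held straight. Panel tip corners are at (222,102) and (562,104); the held tip rivets are at (348,319) and (435,319).

```bash
python3 - <<'E'
from h import *
k=1.5625
f=lambda w,u,v,z:pix2w(w,(u+.5)/k-.5,(v+.5)/k-.5,z)[:2]
w=dict(np.load('w5.npz'))
a,b=f(w,222,102,.003),f(w,562,104,.003);d=b-a;print('len (198)',np.linalg.norm(d));d/=np.linalg.norm(d);x=np.array([-d[1],d[0]]);q=(a+b)/2-.098*x;print('place',q,np.arctan2(x[1],x[0]))
a,b=f(w,243,353,.003),f(w,541,353,.003);print('strip edge',np.linalg.norm(a-b),(a+b)/2+.058*x)
a,b=f(w,348,319,.1904),f(w,435,319,.1904);d=b-a;d/=np.linalg.norm(d);x=np.array([-d[1],d[0]]);c=(a+b)/2-.0285*x;print('held',c,np.arctan2(x[1],x[0]),np.linalg.norm(a-b))
go([.4725,-.376,.0044],1.408)
E
```

```text
len (198) 0.19752807129470581
place [ 0.47180522 -0.3750161 ] 1.4064151848436994
strip edge 0.19854895536000441 [ 0.47263818 -0.37547008]
held [ 0.47248206 -0.37397236] 1.4126229018699537 0.022138399334010565
rv [-0.001 -0.001  0.005] d [-0.0013  0.0004  0.1634] n>= 2.6
rv [ 1.000e-03 -1.000e-03 -3.137e+00] d [-0.0013  0.0004  0.1634] n>= 16.7
R0 x [0.157 0.988 0.001] j [-0.67  0.48  0.18  1.28  0.    1.06] t 13.6 p [ 0.4724 -0.3748  0.1678]
```

The manual's scale: turns go in shares of 4 rad. Converting my numbers, 0.004 rad / 4 = 0.001.

Emit:
{"fn": "jog_arm", "kwargs": {
  "plan": [
    [0, 0, 0.001, -0.001, 0, 0.03, 0.035],
    [0, 0, 0.001, -0.001, 0, 0.07, 0.035],
    [0, 0, 0.001, -0.001, 0, 0.11, 0.035],
    [0, 0, 0.001, -0.001, 0, 0.14, 0.035],
    [0, 0, 0.001, -0.001, 0, 0.15, 0.035],
    [0, 0, 0.001, -0.001, 0, 0.155, 0.035],
    [0, 0, 0.001, -0.001, 0, 0.158, 0.035],
    [0, 0, 0.001, -0.001, 0, 0.16, 0.035],
    [0, 0, 0.001, -0.001, 0, 0.16, 0.035]
  ]
}}

```text
clock: 14.72
eef_pos: [0.4723, -0.3775, 0.009]
tool_rot: [0.763, 0.647, 0.0, 0.001]
ft_force: [0.8, -0.9, -2.8]
grip_width: 0.0426
grasp_force: 63.3
```

Emit:
{"fn": "jog_arm", "kwargs": {
  "plan": [
    [0, 0, 0, 0.001, 0, 0.002, 0.035],
    [0, 0, 0, 0.001, 0, 0.0035, 0.035],
    [0, 0, 0, 0.001, 0, 0.0035, 0.035]
  ]
}}

```text
clock: 15.1
eef_pos: [0.4719, -0.3761, 0.0046]
tool_rot: [0.763, 0.647, -0.0, -0.0]
ft_force: [-0.0, -0.1, -2.4]
grip_width: 0.0428
grasp_force: 63.3
```

Emit:
{"fn": "jog_arm", "kwargs": {
  "plan": [
    [0, 0, 0, 0, 0, 0.001, 0.035],
    [0, 0, 0, 0, 0, 0.001, 0.035]
  ]
}}

```text
clock: 15.35
eef_pos: [0.4721, -0.3762, 0.0043]
tool_rot: [0.763, 0.647, 0.0, 0.0]
ft_force: [-1.7, 1.5, 1.7]
grip_width: 0.0429
grasp_force: 64.0
```

Contact (force z from −2.4 to +1.7 N); release and rise.

Emit:
{"fn": "jog_arm", "kwargs": {
  "plan": [
    [0, 0, 0, 0, 0, 0, 0.048],
    [0, 0, 0, 0, 0, 0, 0.065],
    [0, 0, 0, 0, 0, 0, 0.085],
    [0, 0, 0, 0, 0, 0, 0.085],
    [0, 0, 0, 0, 0, -0.03, 0.085],
    [0, 0, 0, 0, 0, -0.09, 0.085],
    [0, 0, 0, 0, 0, -0.15, 0.085],
    [0, 0, 0, 0.03, 0, -0.2, 0.085],
    [0, 0, 0, 0.04, 0, -0.21, 0.085],
    [0, 0, 0, 0.04, 0, -0.21, 0.085]
  ]
}}

```text
clock: 16.6
eef_pos: [0.4791, -0.3363, 0.2144]
tool_rot: [0.762, 0.647, 0.0, 0.001]
ft_force: [-1.0, -0.2, -0.8]
grip_width: 0.0849
grasp_force: 0.0
```

Emit:
{"fn": "jog_arm", "kwargs": {
  "plan": [
    [0, 0, 0, 0, 0, 0, 0.085],
    [0, 0, 0, 0, 0, 0, 0.085]
  ]
}}

```text
clock: 16.85
eef_pos: [0.4776, -0.3367, 0.2116]
tool_rot: [0.763, 0.647, -0.001, -0.002]
ft_force: [0.6, 0.3, 0.3]
grip_width: 0.0852
grasp_force: 0.0
```

```bash
python3 -c "
from h import *
snap('wrist','w6')"
```

```text
(no output)
```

View pics/w6.png

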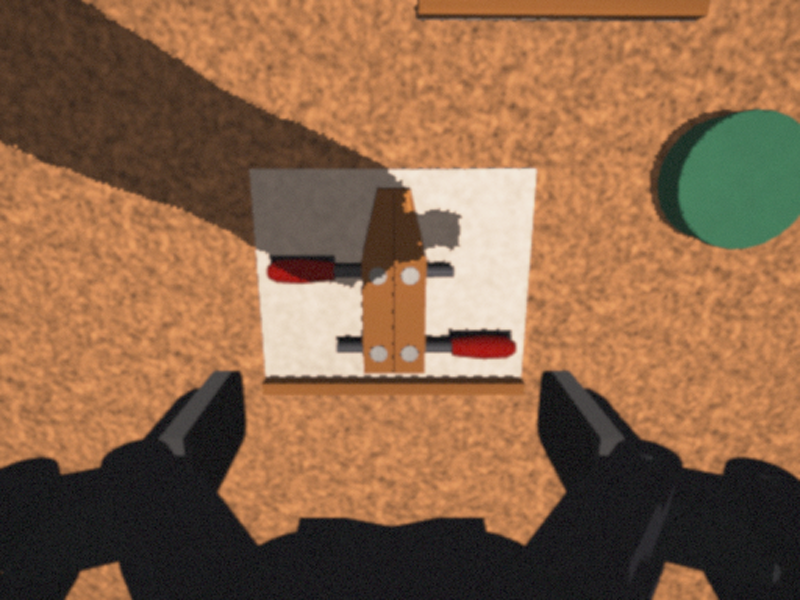

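The medium covers its silhouette (rivets (378,277), (410,276), (378,354) and (409,354)). On to the large.

Emit:
{"fn": "jog_arm", "kwargs": {
  "plan": [
    [0, 0, 0, 0.05, 0.004, -0.01, 0.085],
    [0, 0, 0, 0.11, 0.009, -0.01, 0.085],
    [0, 0, 0, 0.17, 0.014, -0.01, 0.085],
    [0, 0, 0, 0.23, 0.019, -0.01, 0.085],
    [0, 0, 0, 0.29, 0.024, -0.01, 0.085],
    [0, 0, 0, 0.35, 0.029, -0.01, 0.085],
    [0, 0, 0, 0.41, 0.034, -0.01, 0.085],
    [0, 0, 0, 0.45, 0.038, -0.01, 0.085],
    [0, 0, 0, 0.475, 0.038, -0.01, 0.085],
    [0, 0, 0, 0.479, 0.038, -0.01, 0.085]
  ]
}}

```text
clock: 18.15
eef_pos: [0.5942, 0.131, 0.2224]
tool_rot: [0.762, 0.648, -0.001, -0.0]
ft_force: [-0.6, -0.8, -0.3]
grip_width: 0.0851
grasp_force: 0.0
```

Emit:
{"fn": "jog_arm", "kwargs": {
  "plan": [
    [0, 0, 0, 0, 0, 0, 0.085],
    [0, 0, 0, 0, 0, 0, 0.085],
    [0, 0, 0, 0, 0, 0, 0.085]
  ]
}}

```text
clock: 18.52
eef_pos: [0.5943, 0.1284, 0.224]
tool_rot: [0.763, 0.646, -0.0, 0.0]
ft_force: [0.9, 0.7, 0.5]
grip_width: 0.085
grasp_force: 0.0
```

```bash
python3 - <<'E'
from h import *
snap('wrist','w7');k=1.5625
f=lambda w,u,v,z:pix2w(w,(u+.5)/k-.5,(v+.5)/k-.5,z)[:2]
w=dict(np.load('w6.npz'))
P=np.array([f(w,u,v,.027) for u,v in((378,277),(410,276),(378,354),(409,354))]);d=P[:2].mean(0)-P[2:].mean(0);print('clamp',P.mean(0),np.arctan2(d[1],d[0]))
a,b=f(w,249,169,.003),f(w,536,169,.003);d=b-a;d/=np.linalg.norm(d);x=np.array([-d[1],d[0]]);print('place',(a+b)/2-.098*x,np.arctan2(x[1],x[0]))
E
```

```text
clamp [ 0.47222778 -0.37587745] 1.4006559952054107
place [ 0.47128492 -0.37516551] 1.4054950396729429
```

View pics/w7.png

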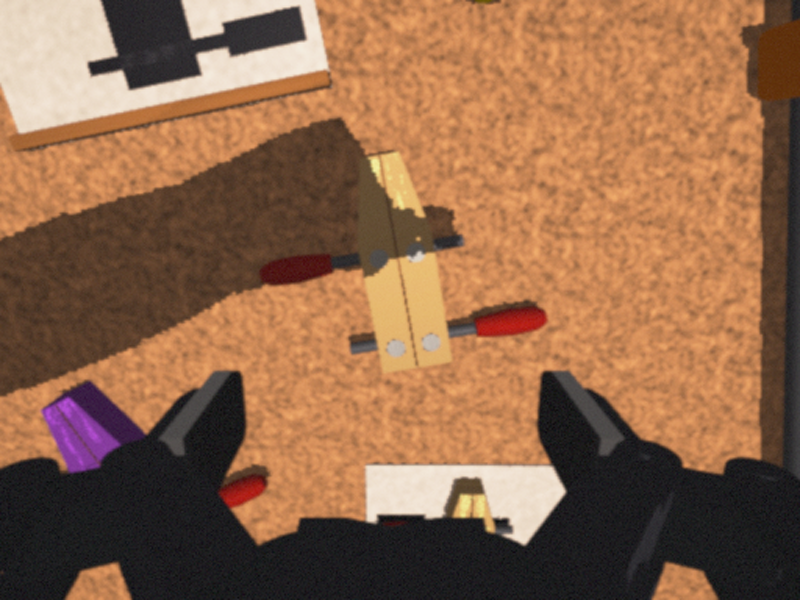

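Large clamp (pale, alone): rivets at tip side (378,258), (416,254), and tail side (396,348), (431,342).

```bash
python3 - <<'E'
from h import *
k=1.5625
f=lambda w,u,v,z:pix2w(w,(u+.5)/k-.5,(v+.5)/k-.5,z)[:2]
w=dict(np.load('w7.npz'))
P=np.array([f(w,u,v,.028) for u,v in((378,258),(416,254),(396,348),(431,342))]);d=P[:2].mean(0)-P[2:].mean(0);m=P.mean(0);y=np.arctan2(d[1],d[0]);print('large',m,y,np.linalg.norm(d))
print('depth',depw(w,w['d'],int(412/k),int(310/k)),depw(w,w['d'],int(395/k),int(310/k)))
T=C('top');print('top reproj of tip (top px)',proj(T,[*(m+.103*np.array([np.cos(y),np.sin(y)])),.02])*k, 'seen (373,271)')
go([m[0],m[1],.05],y)
E
```

```text
large [0.5989221  0.09442876] 1.5873774466201616 0.06743505857593139
depth [0.60207444 0.08817202 0.02910836] [0.58997817 0.09027555 0.02932827]
top reproj of tip (top px) [367.69782583 272.22348228] seen (373,271)
rv [ 0.     0.    -0.182] d [-0.033   0.0101  0.174 ] n>= 2.8
rv [ 0.   -0.    2.96] d [-0.033   0.0101  0.174 ] n>= 15.7
R0 x [ 0.165  0.986 -0.   ] j [ 0.21  0.46  0.31  1.41 -0.    1.95] t 18.575 p [0.5944 0.1286 0.224 ]
```

To row units: -0.182 rad / 4 = -0.0455.

Emit:
{"fn": "jog_arm", "kwargs": {
  "plan": [
    [0, 0, -0.0225, -0.016, 0.005, 0.04, 0.085],
    [0, 0, -0.0455, -0.033, 0.01, 0.09, 0.085],
    [0, 0, -0.0455, -0.033, 0.01, 0.14, 0.085],
    [0, 0, -0.0455, -0.033, 0.01, 0.165, 0.085],
    [0, 0, -0.0455, -0.033, 0.01, 0.175, 0.085],
    [0, 0, -0.0455, -0.033, 0.01, 0.175, 0.085],
    [0, 0, -0.0455, -0.033, 0.01, 0.175, 0.085]
  ]
}}

```text
clock: 19.45
eef_pos: [0.6002, 0.0956, 0.0505]
tool_rot: [0.701, 0.713, 0.001, 0.001]
ft_force: [0.0, -0.7, 0.4]
grip_width: 0.085
grasp_force: 0.0
```

```bash
python3 -c "
from h import *
go([.5989,.0944,.004],1.587)"
```

```text
rv [ 0.003 -0.     0.002] d [-0.0012 -0.0014  0.0465] n>= 0.7
rv [ 1.00e-03  5.00e-03 -3.14e+00] d [-0.0012 -0.0014  0.0465] n>= 16.7
R0 x [-0.018  1.     0.   ] j [ 0.16  0.58  0.02  1.01 -0.    1.71] t 19.45 p [0.6002 0.0956 0.0505]
```

Emit:
{"fn": "jog_arm", "kwargs": {
  "plan": [
    [0, 0, 0, -0.001, -0.001, 0.02, 0.085],
    [0, 0, 0, -0.001, -0.001, 0.035, 0.085],
    [0, 0, 0, -0.001, -0.001, 0.0455, 0.085],
    [0, 0, 0, -0.001, -0.001, 0.0455, 0.07],
    [0, 0, 0, -0.001, -0.001, 0.0455, 0.045],
    [0, 0, 0, -0.001, -0.001, 0.0455, 0.045],
    [0, 0, 0, -0.001, -0.001, 0.0455, 0.045],
    [0, 0, 0, -0.001, -0.001, 0.0455, 0.045]
  ]
}}

```text
clock: 20.45
eef_pos: [0.5987, 0.0945, 0.0042]
tool_rot: [0.701, 0.713, 0.001, 0.001]
ft_force: [0.8, 0.2, 5.0]
grip_width: 0.0509
grasp_force: 65.5
```

Emit:
{"fn": "jog_arm", "kwargs": {
  "plan": [
    [0, 0, 0, 0, 0, -0.015, 0.045],
    [0, 0, 0, 0, 0, -0.05, 0.045],
    [0, 0, 0, 0, 0, -0.1, 0.045],
    [0, 0, 0, 0, 0, -0.14, 0.045],
    [0, 0, 0, 0, 0, -0.16, 0.045],
    [0, 0, 0, 0, 0, -0.16, 0.045]
  ]
}}

```text
clock: 21.2
eef_pos: [0.5987, 0.0946, 0.1655]
tool_rot: [0.701, 0.713, 0.001, 0.001]
ft_force: [0.6, 1.1, -3.5]
grip_width: 0.0508
grasp_force: 64.9
```

Emit:
{"fn": "jog_arm", "kwargs": {
  "plan": [
    [0, 0, -0.002, 0.02, -0.012, 0, 0.045],
    [0, 0, -0.002, 0.06, -0.035, 0, 0.045],
    [0, 0, -0.002, 0.1, -0.058, 0, 0.045],
    [0, 0, -0.002, 0.14, -0.082, 0, 0.045],
    [0, 0, -0.002, 0.18, -0.105, 0, 0.045],
    [0, 0, -0.002, 0.21, -0.123, 0, 0.045],
    [0, 0, -0.002, 0.2295, -0.134, 0, 0.045],
    [0, 0, -0.002, 0.2295, -0.134, 0, 0.045],
    [0, 0, -0.002, 0.2295, -0.134, 0, 0.045],
    [0, 0, -0.002, 0.2295, -0.134, 0, 0.045]
  ]
}}

```text
clock: 22.45
eef_pos: [0.4597, 0.3206, 0.1628]
tool_rot: [0.698, 0.716, -0.001, -0.0]
ft_force: [-0.1, 0.1, -2.2]
grip_width: 0.0508
grasp_force: 64.8
```

```bash
python3 -c "
from h import *
snap('wrist','w8');o=get_obs();print(o['eef_pos'],o['joint_pos'])"
```

```text
[0.45993386 0.32066794 0.16298393] [ 6.08902035e-01  3.97341893e-01  4.46697143e-02  1.21881790e+00
 -1.01116388e-04  2.15496276e+00]
```

View pics/w8.png

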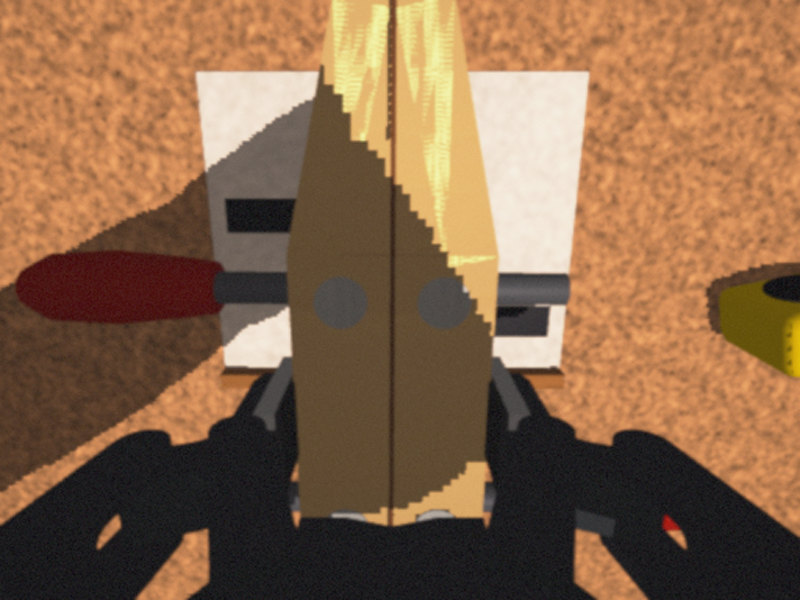

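Panel tip corners are at (196,72) and (589,72), its strip edge runs (225,368) to (562,369), and the held tip rivets are at (340,302) and (443,302).

```bash
python3 - <<'E'
from h import *
k=1.5625
f=lambda w,u,v,z:pix2w(w,(u+.5)/k-.5,(v+.5)/k-.5,z)[:2]
w=dict(np.load('w8.npz'))
a,b=f(w,196,72,.003),f(w,589,72,.003);d=b-a;print('len (222)',np.linalg.norm(d));d/=np.linalg.norm(d);x=np.array([-d[1],d[0]]);print('place',(a+b)/2-.115*x,np.arctan2(x[1],x[0]))
a,b=f(w,225,368,.003),f(w,562,369,.003);print('strip edge',np.linalg.norm(a-b),(a+b)/2+.066*x)
z=.163-.0042+.028
a,b=f(w,340,302,z),f(w,443,302,z);d=b-a;d/=np.linalg.norm(d);x=np.array([-d[1],d[0]]);print('held',(a+b)/2-.034*x,np.arctan2(x[1],x[0]),np.linalg.norm(a-b))
E
```

```text
len (222) 0.2211727552781496
place [0.46056995 0.31884006] 1.5949407541523422
strip edge 0.22325789832151868 [0.46141508 0.31845825]
held [0.46006587 0.32075602] 1.5952567200402148 0.02571142340680575
```

Emit:
{"fn": "jog_arm", "kwargs": {
  "plan": [
    [0, 0, 0, -0.002, 0.001, 0.03, 0.045],
    [0, 0, 0, -0.002, 0.001, 0.07, 0.045],
    [0, 0, 0, -0.002, 0.001, 0.11, 0.045],
    [0, 0, 0, -0.002, 0.001, 0.135, 0.045],
    [0, 0, 0, -0.002, 0.001, 0.143, 0.045],
    [0, 0, 0, -0.002, 0.001, 0.147, 0.045],
    [0, 0, 0, -0.002, 0.001, 0.15, 0.045],
    [0, 0, 0, -0.002, 0.001, 0.15, 0.045],
    [0, 0, 0, -0.002, 0.001, 0.15, 0.045]
  ]
}}

```text
clock: 23.62
eef_pos: [0.4612, 0.3199, 0.0141]
tool_rot: [0.698, 0.716, 0.001, 0.0]
ft_force: [-0.2, 0.1, -2.7]
grip_width: 0.0506
grasp_force: 64.6
```

Emit:
{"fn": "jog_arm", "kwargs": {
  "plan": [
    [0, 0, 0, -0.001, 0, 0.003, 0.045],
    [0, 0, 0, -0.001, 0, 0.0055, 0.045],
    [0, 0, 0, -0.001, 0, 0.006, 0.045],
    [0, 0, 0, -0.001, 0, 0.006, 0.045]
  ]
}}

```text
clock: 24.12
eef_pos: [0.4607, 0.3185, 0.0072]
tool_rot: [0.698, 0.716, -0.0, -0.0]
ft_force: [-0.7, 0.7, -2.7]
grip_width: 0.051
grasp_force: 64.8
```

Emit:
{"fn": "jog_arm", "kwargs": {
  "plan": [
    [0, 0, 0, 0, 0, 0.001, 0.045],
    [0, 0, 0, 0, 0, 0.001, 0.045]
  ]
}}

```text
clock: 24.38
eef_pos: [0.4608, 0.3185, 0.0071]
tool_rot: [0.698, 0.716, 0.0, 0.0]
ft_force: [-2.6, -1.1, 5.4]
grip_width: 0.0505
grasp_force: 65.5
```

Contact; release, rise and check.

Emit:
{"fn": "jog_arm", "kwargs": {
  "plan": [
    [0, 0, 0, 0, 0, 0, 0.056],
    [0, 0, 0, 0, 0, 0, 0.07],
    [0, 0, 0, 0, 0, 0, 0.085],
    [0, 0, 0, 0, 0, 0, 0.085],
    [0, 0, 0, 0, 0, -0.03, 0.085],
    [0, 0, 0, 0, 0, -0.09, 0.085],
    [0, 0, 0, 0, 0, -0.15, 0.085],
    [0, 0, 0, 0.02, 0, -0.21, 0.085],
    [0, 0, 0, 0.04, 0, -0.23, 0.085],
    [0, 0, 0, 0.04, 0, -0.23, 0.085]
  ]
}}

```text
clock: 25.62
eef_pos: [0.4606, 0.3602, 0.2384]
tool_rot: [0.697, 0.717, 0.003, 0.0]
ft_force: [-0.4, 0.4, -0.0]
grip_width: 0.0855
grasp_force: 0.0
```

Emit:
{"fn": "jog_arm", "kwargs": {
  "plan": [
    [0, 0, 0, 0, 0, 0, 0.085],
    [0, 0, 0, 0, 0, 0, 0.085]
  ]
}}

```text
clock: 25.88
eef_pos: [0.459, 0.3572, 0.2343]
tool_rot: [0.698, 0.716, -0.002, -0.0]
ft_force: [-0.1, 0.2, -0.4]
grip_width: 0.085
grasp_force: 0.0
```

```bash
python3 - <<'E'
from h import *
snap('wrist','w9');t,_=imaging.camera('top')
a=cv2.imread('pics/w9.png');a=cv2.resize(a,(400,300),interpolation=cv2.INTER_AREA)
b=cv2.resize(t[100:280,130:450,::-1],(800,450),interpolation=cv2.INTER_CUBIC)
b[:150,:]=b[:150,:];cv2.imwrite('pics/fin.png',np.vstack([b[60:360],np.hstack([a,np.zeros_like(a)])]))
E
```

```text
(no output)
```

View pics/fin.png

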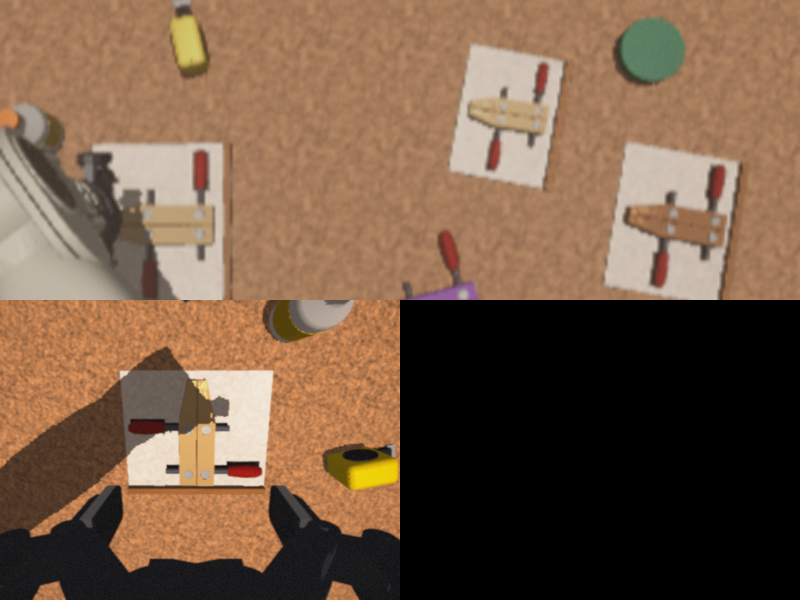

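All three clamps lie on their own silhouettes: large (180,225), small (510,115) and medium (680,225) in the top crop. The bystanders are untouched.

```bash
python3 -c "
from workcell import workorder
print(workorder.job_done())"
```

```text
the job is handed in; nothing more can be done
None
```

The small, medium and large clamps are each lying released on their own silhouettes, tails towards the stop strip, and the job was handed in at about 26 s; the hand-in gave no verdict.

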